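Hold a cup in the labelling fixture

ROBOT

A 6-joint arm with a two-finger parallel gripper is mounted at the origin on the work surface. World frame = base frame: x ahead of the robot, y to its left, z up, the work surface at z = 0. Lengths are in mm, angles in rad, forces in N, time in s.
With the tool pointing down it reaches from about 350 to 875 mm from the base axis. Payload 4.2 kg.
Tool frame: the origin (TCP) lies between the finger pads; the fingertips stand 25 mm ahead of it and the grasp point (between the pads) lies 6 mm ahead of it; z points along the fingers, y is the line along which they close (so a half turn about z gives the same grasp; the last joint's range is limited). The gripper opens to 85 mm and grips with 20 to 120 N. Pads are 22 mm wide; open, the fingers measure 114 mm over their backs; the gripper's body (76 mm by 85 mm) begins 54 mm behind the grasp point. The pads swing forward as they close: fully open they stand 13 mm farther back than shut.
Start: joints at [-0.905, 0.385, 0.008, 0, -1.194, -0.259], TCP at [247.308, -573.967, 256.312] pointing down, gripper open.
Joint ranges: [-3.14, 3.14], [-1.21, 2.06], [-1.07, 1.41], [-3.16, 2.05], [-2.99, -0.16], [-3.1, 3.1]. Speed limits (rad/s): [2.79, 2.79, 3.14, 3.14, 3.14, 3.14].

INTERFACE

Orientations are given as a unit quaternion [x, y, z, w].
In Python, from bench import arm gives the robot as it stands.
- The arm moves only by the shell command python3 -m pendant 'ROWS'. ROWS is JSON, a list of rows, each a list of 7 numbers: the shift along the tool's x, y, z in m, then the turn, a rotation vector about the tool's x, y, z in degrees, then the finger opening in m, from 0 to 0.0854. In form: [[x, y, z, wx, wy, wz, fingers], ...]. A call has 1 to 12 rows; each row shifts and turns the commanded pose from where the row before left it, along the tool's axes as they then stand; what a row does not reach is not made up. A row lasts 1/10 s, in which the tool goes at most 50 mm and 8.59 degrees, less where a joint would pass 70% of its speed; a pose out of reach is approached as far as the arm can. A call is refused whole if a number of a shift passes 0.05 or a number of a turn 8.59, either way. A call with a gripper value outside its range is refused whole. The fingers move at their own pace and stop on an object; the grip force is fixed at half the most. Time passes only in rows, so rows that do not move let the fingers close. It gives the time, the measured TCP pose, the force, the opening and the grip force at its end, in the units of the state.
- arm.read_state(): the state, without advancing time (a new reading comes with each control period).
- arm.get_image(name): name is "side" or "top" or "wrist"; returns a dict with "image" (400x640x3 uint8, red, green, blue), "fx", "fy", "cx", "cy" (pixels), "k1" (the pictures are not rectified: a ray, as slopes to the right and down, at radius r is drawn at 1 + k1 r^2 times it, then the intrinsics apply), "xyz" and "rotation" of the camera in the world. Camera axes: x right, y down, z forward; pixel columns grow to the right and rows downward; lengths in mm; the calibration is good to about 2 mm. A picture is of the moment at which its call begins. There is no depth.
- arm.job_done(): hands the job in; it is judged then, once.
The state is a dict: "clock": time; "joints": joint angles; "joint_vel": joint speeds; "joint_efforts": joint torques, N m; "position": TCP position; "ee_rot": TCP orientation; "contact_force": force on the tool from outside, world axes, zero at the start; "wrist_torque": the same for the moment, N m; "gripper_width": finger opening in mm; "grasp_force": force on a finger pad.
Only numpy, scipy, OpenCV 4.12 (cv2) and the standard library are available. Lean on these libraries where they do the work, as an engineer would, in place of code of your own. Each camera call takes 0.05 s, during which the arm holds its last target. There are 200 camera calls.

TASK

Stand the small handleless cup upright on the steel disc of the labelling fixture, between the two posts and the black pad: it is thin, so squeeze it with no more than 20 N and set it down rather than drop it. Let go of it, then pull the fixture's spring-return black handle out until the handle is in line with the pair of black lines on the base plate, so that the pad presses the cup against the posts, and finish while still holding the handle there, so that a colleague can stick on the label. Leave the other things where they are.

Things in the scene. Friction and masses are not known exactly. Their poses are not given: they have to be found in the camera images.
- cup: the small straight-sided white ceramic cup without a handle: 60 mm outside diameter, 75 mm high, wall 4 mm, open on top (take it by its outside), 100 to 200 g. Origin at the centre of its underside, z up its axis. It cracks if a finger squeezes it with over 20 N (8 to 12 N carries it), or if dropped or pressed hard. It stands on the table in one of three places, a mug and a bowl in the other two.
- fixture: labelling fixture, fixed to the table, yaw up to 0.35 rad. Origin on the table below the nest; its -x is the pull direction, z up. Aluminium base plate 8 mm thick, 120 mm wide, x from -200 to +145 mm. On it a grey block, 100 mm wide, x -45 to +40 mm, its top (the deck) 32 mm above the table. Two upright black roller posts, 12 mm thick, 30 mm high, turn freely on the deck at x -23, y +-28 mm.
- nest (a point): the middle of the steel disc (62 mm wide) on the deck, 32 mm above the table; axes of the fixture. The centre of the cup's underside is here when the cup touches both posts. Set the cup down 5 to 15 mm from here towards +x to clear the posts: the pad pushes it home.
- pad_face (a point): the middle of the face of the black spring pad on the slide's far end, 40 mm wide, 10 to 30 mm above the deck, 67 mm from the nest along the fixture's +x when home. Pulling the handle brings it towards the posts; it touches a seated cup after 37 mm of pull, then gives on its own spring, pressing with about 1 N, rising to 4 N at the mark; it can give 16 mm.
- handle (a point): the middle of the top edge of the slide's handle, 95 mm above the table; moves with the slide. An upright black plate, 12 mm thick along the fixture's x, 60 mm wide along its y, free from 22 to 95 mm above the table, 120 mm in front of the nest when home (69 mm clear of the block): pinch it from above with the fingers closing along the fixture's x.
- mark (a point): the point midway between the pair of black lines (5 mm wide, 20 mm long, one on either side of the slide) on top of the base plate, 165 mm in front of the nest along the fixture's -x. The handle is at the mark when the middle of its thickness is in line with the lines.
- puller (a joint): how far the slide is pulled out: 0 home, 0.045 m with the handle at the mark, 0.056 m at its end stop. A spring draws it home: 2.4 N at home to 6 N at the mark, plus up to 4 N from the pad when a cup is in the nest.
- mug: bystander: a white ceramic mug with a handle, 78 mm wide, 90 mm high. Origin at the centre of its underside.
- bowl: bystander: a white ceramic bowl, 104 mm wide, 55 mm high. Origin at the centre of its underside.
- dishes: bystander: a stack of four small white dishes, 108 mm wide, 43 mm high. Origin at the centre of its underside.
- bottle: bystander: a clear bottle, 60 mm wide, 170 mm high. Origin at the centre of its underside.
- tape: bystander: a roll of clear packing tape lying flat, 100 mm wide, 45 mm high. Origin at the centre of its underside.
- marker: bystander: a marker pen lying flat, 130 mm long, 15 mm thick, along its own x. Origin at the centre of its underside.
Things that resemble listed ones, but are neither listed nor needed, are in the scene too. What is shaped like the cup but green or turquoise is not meant.

How it is judged (in metres and radians):
On the way:
1. the cup stands upright on the fixture's deck, its axis within 20 mm of the middle of the nest, let go, with the slide still home (angle between cup's own z axis and vertical below 0.1 rad and z of cup in the frame of nest between -0.004 and 0.004 m and contact force between the fingers and cup below 0.1 N and horizontal distance between cup and nest below 0.02 m and value of joint puller below 0.004 m), for 0.2 s.
At the end, for the whole second after the job is handed in: The fingers are on the handle and hold the slide still with the handle within 4 mm of the mark; the cup stands upright on the deck, untouched by the fingers, pressed home against the posts (axis within 5 mm of the middle of the nest) (angle between cup's own z axis and vertical below 0.1 rad and z of cup in the frame of nest between -0.004 and 0.004 m and contact force between the fingers and cup below 0.1 N and horizontal distance between cup and nest below 0.005 m and value of joint puller between 0.041 and 0.049 m and velocity of joint puller between -0.01 and 0.01 m/s and contact force between the fingers and fixture above 1 N); the arm keeps its last pose, push and grip.
It fails at once if the cup is squeezed with more than 50 N in all (25 N a finger) (contact force between the fingers and cup above 50 N).
It fails at once if the cup is dropped: it falls freely at over 0.7 m/s (more than 25 mm) (linear speed of cup above 0.7 m/s and contact force between the fingers and cup below 0.1 N).
It fails at once if the cup is pressed on the fixture with more than 30 N (contact force between cup and fixture above 30 N).
It fails at once if the cup is tipped by more than 0.6 rad (angle between cup's own z axis and vertical above 0.6 rad).
It fails at once if a bystander is moved by more than 30 mm (distance of any of mug, bowl, dishes, bottle, tape, marker from where it was at the start of the episode above 0.03 m).
It also fails if it takes over 58 s, if anything falls off the work surface, if the arm or the gripper's body presses on something with over 40 N, if the wrist force passes 120 N, or if a joint passes its speed limit or range.

## Working session

There is one attempt and no reset: what is moved stays moved. The work goes in short steps, Python scripts to look and compute and a shell command to move; the robot and the scene stay as the last step left them, time stands still between calls to the robot, and variables do not carry over. Pictures are saved under pics/ and viewed, at most 10 in all, crops included, and the job is handed in when it is done.

```bash
ls; mkdir -p pics; cat > h.py <<'E'
import numpy as np, cv2, pickle
from bench import arm
def grab(n,tag):
    d=arm.get_image(n); pickle.dump(d,open(f'pics/{tag}.pkl','wb')); cv2.imwrite(f'pics/{tag}.png',d['image'][:,:,::-1]); return d
def load(tag): return pickle.load(open(f'pics/{tag}.pkl','rb'))
def ray(d,u,v):
    K=np.array([[d['fx'],0,d['cx']],[0,d['fy'],d['cy']],[0,0,1.]])
    p=cv2.undistortPoints(np.array([[[u,v]]],float),K,np.array([d['k1'],0,0,0.]))[0,0]
    return np.array(d['rotation']).reshape(3,3)@np.array([p[0],p[1],1])
def atz(d,u,v,z):
    r=ray(d,u,v); o=np.array(d['xyz']); return o+r*(z-o[2])/r[2]
def proj(d,P):
    R=np.array(d['rotation']).reshape(3,3); c=R.T@(np.array(P,float)-np.array(d['xyz'])); p=c[:2]/c[2]
    p=p*(1+d['k1']*(p@p)); return np.array([d['fx']*p[0]+d['cx'],d['fy']*p[1]+d['cy']])
E
python3 - <<'E'
from h import *
a=grab('top','top0'); b=grab('side','side0')
for d in(a,b): print({k:v for k,v in d.items() if k!='image'})
print(arm.read_state())
E
```

```text
pics
{'fx': 386.8875890419474, 'fy': 386.8875890419474, 'cx': 322.4024744831732, 'cy': 205.06735249013863, 'k1': -0.08252237332006264, 'xyz': array([ 364.49800095,   -4.08866248, 1308.13074513]), 'rotation': array([-0.69575916,  0.71561655, -0.04749   ,  0.03945676])}
{'fx': 494.3413256192305, 'fy': 494.3413256192305, 'cx': 313.48662077059214, 'cy': 197.06604619194138, 'k1': 0.046924395824271825, 'xyz': array([ -56.18731115,  798.5518604 , 1241.04671487]), 'rotation': array([-0.30644331,  0.88556765, -0.33228524,  0.10699979])}
{'clock': 0.1, 'joints': array([-9.05390132e-01,  3.85484219e-01,  6.75069875e-03, -4.34696814e-04,
       -1.19395336e+00, -2.58579389e-01]), 'joint_vel': array([ 1.58518479e-04, -8.84628201e-04,  4.15355520e-03,  2.09631787e-03,
       -8.92708417e-06, -1.44706034e-03]), 'joint_efforts': array([-4.05154051e-04, -3.93318129e+01,  1.88930511e+01,  4.19795573e+00,
       -2.57896798e-03,  3.21890333e-06]), 'position': array([ 247.13482118, -573.55773238,  255.32357733]), 'ee_rot': array([-2.01934914e-01,  9.79398466e-01,  9.36227171e-04, -2.40497992e-04]), 'contact_force': array([-0.40437588, -0.30749184, -0.13476926]), 'wrist_torque': array([-0.04747386, -0.02372596, -0.03466587]), 'grasp_force': 0.0, 'gripper_width': 85.16438366310102}
```

View pics/top0.png

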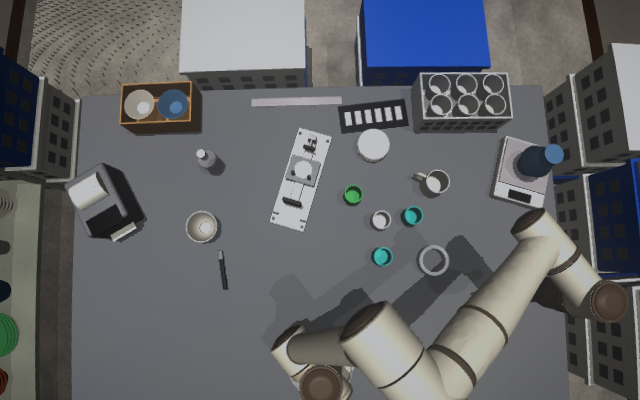

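View pics/side0.png

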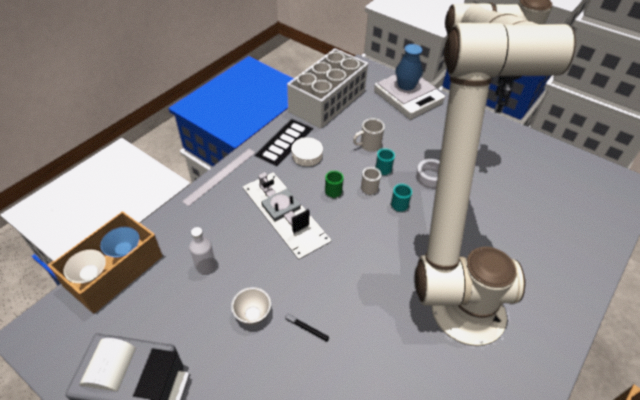

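Top picture: the white handleless cup candidate is at (381,220). The lookalikes are green (353,195) and turquoise (413,215) and (382,257). The mug, with a handle, is at (436,182), the bowl at (202,227), and the fixture spans about (318,130) to (286,228) with its handle near (291,201). The white one fits the description, so I'll confirm it in a crop.

```bash
cat >> h.py <<'E'
from scipy.spatial.transform import Rotation as Rn
_l=load
def fix(d):
    d=dict(d); d['rotation']=Rn.from_quat(d['rotation']).as_matrix() if np.size(d['rotation'])==4 else d['rotation']; return d
def load(tag): return fix(_l(tag))
E
python3 - <<'E'
from h import *
a=load('top0');b=load('side0')
c1=cv2.resize(a['image'][120:270,260:460],None,fx=4,fy=4,interpolation=cv2.INTER_CUBIC)
cv2.imwrite('pics/c1.png',c1[:,:,::-1])
c2=cv2.resize(b['image'][130:260,235:425],None,fx=4,fy=4,interpolation=cv2.INTER_CUBIC)
cv2.imwrite('pics/c2.png',c2[:,:,::-1])
for n,u,v in(('cup',381,220),('green',353,195),('tq1',413,215),('tq2',382,257),('mug',436,182),('tape',433,260)): print(n,atz(a,u,v,70)[:2])
print(atz(b,371,173,75))
E
```

```text
cup [ 463.76549013 -207.65711143]
green [ 547.522929   -120.42313021]
tq1 [ 476.94504753 -312.60952737]
tq2 [ 345.43274663 -205.50995223]
mug [ 583.41161665 -395.40686913]
tape [ 330.32525798 -369.61376114]
[ 467.05479833 -206.60212479   75.        ]
```

View pics/c1.png

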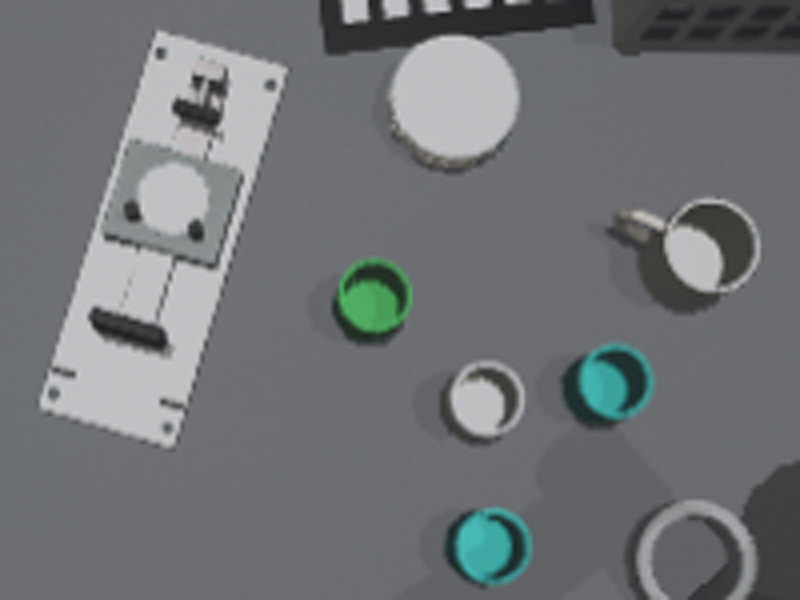

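View pics/c2.png

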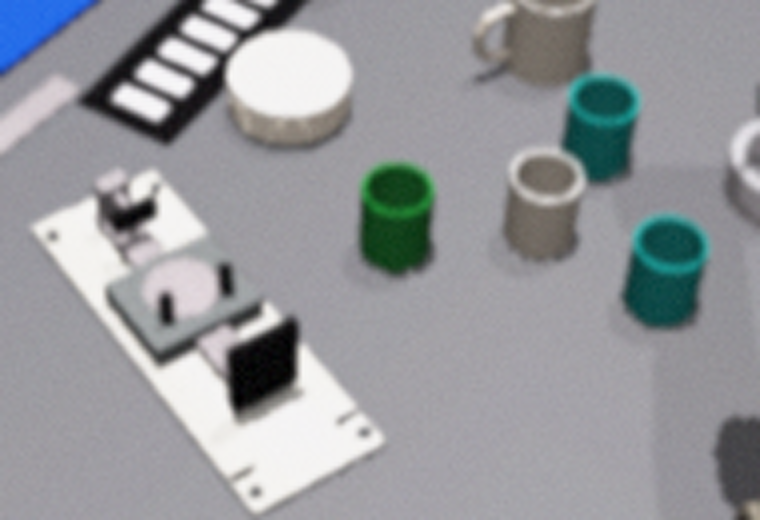

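The crops confirm it: white, straight-sided, no handle, rim centre at top (381.4,219.4) and side (371.4,173.6). Its neighbours are clearly green or turquoise. Next I'll fit the fixture pose and work out the first moves.

```bash
cat >> h.py <<'E'
def fit(d_list,cons):
    # cons: (cam index, u,v, local xyz)
    from scipy.optimize import least_squares
    def res(p):
        c,s=np.cos(p[2]),np.sin(p[2]); R=np.array([[c,-s,0],[s,c,0],[0,0,1]])
        return np.concatenate([proj(d_list[k],R@np.array(l)+[p[0],p[1],0])-[u,v] for k,u,v,l in cons])
    return least_squares(res,[600,50,-.3],loss='soft_l1',x_scale=[10,10,.1])
def go(xyz,yaw):
    """shift in tool axes (mm) and turn about tool z (deg) so that tool y lies along world yaw, pointing down"""
    s=arm.read_state(); R=Rn.from_quat(s['ee_rot']).as_matrix()
    best=None
    for k in(0,np.pi):
        y=np.array([np.cos(yaw+k),np.sin(yaw+k),0]); z=np.array([0,0,-1.]); T=np.c_[np.cross(y,z),y,z]
        w=np.degrees(Rn.from_matrix(R.T@T).as_rotvec())
        if best is None or np.linalg.norm(w)<np.linalg.norm(best): best=w
    print('pos',s['position'].round(1),'shift tool',(R.T@(np.array(xyz)-s['position'])).round(1),'turn',best.round(2),'j6',s['joints'][5].round(2))
    print('tool axes in world\n',R.round(3))
E
python3 - <<'E'
from h import *
a=load('top0');b=load('side0'); D=[a,b]
f1=lambda x,y:((x+.5)/4-.5+260,(y+.5)/4-.5+120)
f2=lambda x,y:((x+.5)/4-.5+235,(y+.5)/4-.5+130)
F=dict(fl=(145,60,8),fr=(145,-60,8),nr=(-200,-60,8),nl=(-200,60,8),disc=(0,0,32))
P1=dict(fl=(157,30),fr=(288,68),nr=(175,448),nl=(40,408),disc=(172,199))
P2=dict(fl=(30,228),fr=(155,170),nr=(385,440),nl=(258,515),disc=(180,287))
c=[(0,*f1(*P1[k]),F[k]) for k in F]+[(1,*f2(*P2[k]),F[k]) for k in F]
for n,cc in(('top',c[:5]),('side',c[5:]),('both',c)):
    r=fit(D,cc); print(n,r.x.round(3)); print(r.fun.reshape(-1,2).round(1).tolist())
ct=atz(a,*f1(487,399),75); cs=atz(b,*f2(547,176),75); print(ct,cs)
x,y,t=r.x; cup=(ct+cs)/2
go([cup[0],cup[1],180],t+np.pi/2)
E
```

```text
top [ 6.4498e+02  4.0919e+01 -3.1200e-01]
[[-0.2, -0.2], [0.2, -0.3], [0.0, 0.2], [-0.4, 0.2], [0.4, -0.0]]
side [ 6.44122e+02  4.48010e+01 -3.10000e-01]
[[0.0, -0.2], [-0.5, -0.0], [0.5, 0.2], [-0.5, -0.3], [0.4, 0.3]]
both [ 6.44799e+02  4.26250e+01 -3.12000e-01]
[[-0.7, -0.1], [-0.3, -0.2], [-0.5, 0.3], [-0.8, 0.3], [-0.1, 0.0], [0.4, -0.7], [-0.2, -0.5], [0.7, -0.3], [-0.3, -0.9], [0.7, -0.2]]
[ 465.33925972 -208.13750744   75.        ] [ 464.54099637 -205.01454801   75.        ]
pos [ 247.1 -573.6  255.3] shift tool [-345.2  250.8   75.8] turn [ 1.000e-01 -4.000e-02  4.115e+01] j6 -0.26
tool axes in world
 [[-0.918 -0.396 -0.001]
 [-0.396  0.918  0.002]
 [ 0.     0.002 -1.   ]]
```

```bash
python3 -m pendant '[[-0.0384,0.0279,0,0,0,0,0.085],[-0.0384,0.0279,0,0,0,0,0.085],[-0.0384,0.0279,0,0,0,0,0.085],[-0.0384,0.0279,0,0,0,0,0.085],[-0.0384,0.0279,0,0,0,0,0.085],[-0.0384,0.0279,0,0,0,0,0.085],[-0.0384,0.0279,0,0,0,0,0.085],[-0.0384,0.0279,0,0,0,0,0.085],[-0.0384,0.0279,0,0,0,0,0.085],[0,0,0.01,0,0,8.23,0.085],[0,0,0.02,0,0,8.23,0.085],[0,0,0.02,0,0,8.23,0.085]]' && python3 -m pendant '[[0,0,0.01,0,0,8.23,0.085],[0,0,0.01,0,0,8.23,0.085],[0,0,0,0,0,0,0.085],[0,0,0,0,0,0,0.085]]'
python3 - <<'E'
from h import *
go([465,-206.5,180],-.312+np.pi/2)
d=fix(grab('wrist','w1')); print(proj(d,[465,-206.5,75]),proj(d,[465,-206.5,0]))
E
```

```text
clock: 1.3
position: [465.6, -205.8, 205.7]
ee_rot: [0.014, 1.0, 0.0, 0.0]
contact_force: [-1.1, -0.1, -0.6]
gripper_width: 85.1
grasp_force: 0.0
clock: 1.7
position: [465.3, -206.7, 186.3]
ee_rot: [0.154, 0.988, -0.0, -0.0]
contact_force: [-0.3, 0.3, 0.1]
gripper_width: 85.1
grasp_force: 0.0
pos [ 465.3 -206.7  186.3] shift tool [0.4 0.  6.3] turn [-0.01 -0.03  0.21] j6 -1.78
tool axes in world
 [[-0.953  0.303 -0.001]
 [ 0.303  0.953 -0.   ]
 [ 0.    -0.    -1.   ]]
[316.76787727 206.87694786] [316.62337737 184.36130052]
```

View pics/w1.png

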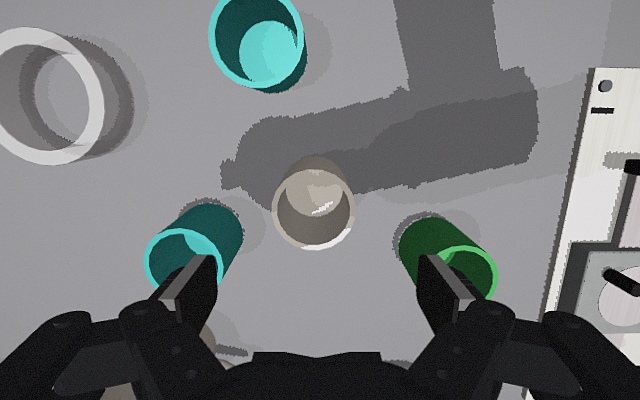

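The wrist view shows the cup's rim centred at about (314,208) against (317,207) predicted, so it is roughly 2 mm off towards tool −y. The fingers clear both neighbours. Descending.

```bash
python3 -m pendant '[[0,-0.0015,0.03,0,0,0.2,0.085],[0,0,0.03,0,0,0,0.085],[0,0,0.03,0,0,0,0.085],[0,0,0.03,0,0,0,0.075],[0,0,0.016,0,0,0,0.07],[0,0,0,0,0,0,0.067],[0,0,0,0,0,0,0.065],[0,0,0,0,0,0,0.063],[0,0,0,0,0,0,0.062]]'; python3 -m pendant '[[0,0,0,0,0,0,0.061],[0,0,0,0,0,0,0.0605],[0,0,0,0,0,0,0.0605]]';  python3 -m pendant '[[0,0,0,0,0,0,0.0600],[0,0,0,0,0,0,0.06]]'
```

```text
clock: 2.65
position: [465.9, -208.3, 51.8]
ee_rot: [0.156, 0.988, -0.0, 0.002]
contact_force: [1.3, -0.6, -0.3]
gripper_width: 61.8
grasp_force: 0.4
clock: 2.95
position: [465.6, -208.2, 51.4]
ee_rot: [0.157, 0.988, -0.0, 0.001]
contact_force: [-0.4, -0.3, 6.8]
gripper_width: 60.6
grasp_force: 6.7
clock: 3.15
position: [465.6, -208.2, 51.5]
ee_rot: [0.157, 0.988, -0.0, 0.001]
contact_force: [-1.7, 0.9, 8.1]
gripper_width: 60.5
grasp_force: 18.1
```

```bash
python3 -m pendant '[[0,0,0,0,0,0,0.0603],[0,0,0,0,0,0,0.0603],[0,0,0,0,0,0,0.0603]]'; python3 -m pendant '[[0,0,-0.005,0,0,0,0.0603],[0,0,-0.01,0,0,0,0.0603],[0,0,-0.01,0,0,0,0.0603],[0,0,0,0,0,0,0.0603]]'
```

```text
clock: 3.45
position: [465.6, -208.2, 51.5]
ee_rot: [0.157, 0.988, -0.0, 0.001]
contact_force: [-0.9, 0.1, 7.0]
gripper_width: 60.2
grasp_force: 17.1
clock: 3.85
position: [466.0, -208.2, 77.0]
ee_rot: [0.157, 0.988, -0.0, 0.002]
contact_force: [0.2, 0.1, -1.0]
gripper_width: 60.3
grasp_force: 16.6
```

```bash
python3 -m pendant '[[0,0,0,0,0,0,0.0605],[0,0,0,0,0,0,0.0605]]'
python3 - <<'E'
from h import *
x,y,t=644.8,42.6,-.312
p=np.array([x,y])+10*np.array([np.cos(t),np.sin(t)])
go([p[0],p[1],152],t+np.pi/2)
d=fix(grab('wrist','w2'))
d=fix(grab('side','s2'));cv2.imwrite('pics/s2c.png',cv2.resize(d['image'][100:260,230:430],None,fx=3,fy=3)[:,:,::-1])
E
```

```text
clock: 4.05
position: [464.6, -208.0, 75.1]
ee_rot: [0.157, 0.988, 0.0, -0.0]
contact_force: [2.1, -0.5, -1.0]
gripper_width: 60.5
grasp_force: 9.6
pos [ 464.6 -208.    75.1] shift tool [-103.7  294.1  -76.9] turn [ 0.   -0.03 -0.18] j6 -1.78
tool axes in world
 [[-0.951  0.31  -0.001]
 [ 0.31   0.951  0.   ]
 [ 0.001  0.    -1.   ]]
```

View pics/w2.png

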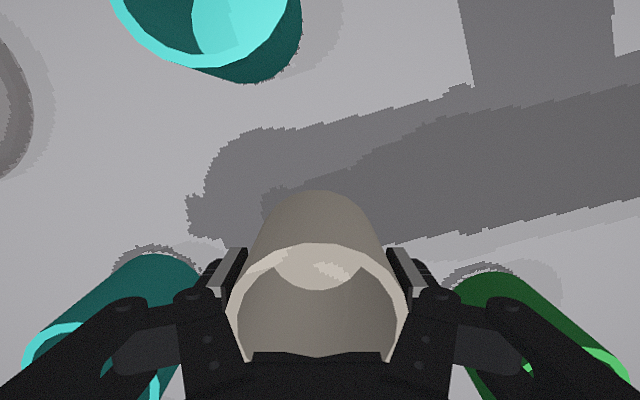

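Cup held level at 9.6 N, clear of its neighbours. I'll lift it and carry it over the fixture.

```bash
python3 -m pendant '[[0,0,-0.01,0,0,0,0.0605],[0,0,-0.02,0,0,0,0.0605],[0,0,-0.025,0,0,0,0.0605],[0,0,-0.025,0,0,0,0.0605],[0,0,-0.015,0,0,0,0.0605],[0,0,0,0,0,0,0.0605]]'; python3 -m pendant '[[-0.0037,0.0081,0,0,0,0,0.0605],[-0.007,0.02,0,0,0,0,0.0605],[-0.01,0.03,0,0,0,0,0.0605],[-0.012,0.034,0,0,0,0,0.0605],[-0.012,0.034,0,0,0,0,0.0605],[-0.012,0.034,0,0,0,0,0.0605],[-0.012,0.034,0,0,0,0,0.0605],[-0.012,0.034,0,0,0,0,0.0605],[-0.01,0.03,0,0,0,0,0.0605],[-0.008,0.02,0,0,0,0,0.0605],[-0.005,0.016,0,0,0,0,0.0605],[0,0,0,0,0,0,0.0605]]'
python3 - <<'E'
from h import *
x,y,t=644.8,42.6,-.312
p=np.array([x,y])+10*np.array([np.cos(t),np.sin(t)])
go([p[0],p[1],152],t+np.pi/2)
E
```

```text
clock: 4.75
position: [466.4, -208.3, 173.1]
ee_rot: [0.157, 0.988, -0.0, 0.003]
contact_force: [-0.6, -0.8, -1.3]
gripper_width: 60.6
grasp_force: 9.6
clock: 5.95
position: [655.1, 41.4, 168.4]
ee_rot: [0.156, 0.988, -0.0, -0.001]
contact_force: [1.0, -0.2, -1.1]
gripper_width: 60.7
grasp_force: 9.6
pos [655.1  41.4 168.4] shift tool [ 0.2 -2.  16.4] turn [-0.06 -0.11 -0.06] j6 -2.19
tool axes in world
 [[-0.951  0.308 -0.002]
 [ 0.308  0.951 -0.   ]
 [ 0.002 -0.001 -1.   ]]
```

```bash
python3 -m pendant '[[0,-0.002,0.012,0,0,0,0.0605],[0,0,0.02,0,0,0,0.0605],[0,0,0.018,0,0,0,0.0605],[0,0,0.01,0,0,0,0.0605],[0,0,0.004,0,0,0,0.0605],[0,0,0,0,0,0,0.0605]]'
python3 - <<'E'
from h import *
x,y,t=644.8,42.6,-.312
p=np.array([x,y])+10*np.array([np.cos(t),np.sin(t)])
go([p[0],p[1],83],t+np.pi/2)
d=fix(grab('wrist','w3')); e=fix(grab('side','s3'))
q=lambda z,r: [proj(e,[p[0]+r*np.cos(k),p[1]+r*np.sin(k),z]).round(0).tolist() for k in (0,1.57,3.14,4.71)]
print(q(32+19,30))
c=cv2.resize(e['image'][150:270,220:350],None,fx=4,fy=4,interpolation=cv2.INTER_CUBIC)
w=cv2.resize(d['image'],None,fx=.5,fy=.5)
o=np.zeros((480,520+270,3),np.uint8);o[:,:520]=c;o[:200,520:]=w[:,25:295]
cv2.imwrite('pics/m3.png',o[:,:,::-1])
E
```

```text
clock: 6.55
position: [653.6, 37.0, 105.8]
ee_rot: [0.157, 0.988, -0.0, -0.001]
contact_force: [0.3, -0.9, -0.9]
gripper_width: 60.4
grasp_force: 9.6
pos [653.6  37.  105.8] shift tool [ 0.1  2.7 22.8] turn [-0.04 -0.05 -0.2 ] j6 -2.19
tool axes in world
 [[-0.951  0.31  -0.001]
 [ 0.31   0.951 -0.   ]
 [ 0.001 -0.001 -1.   ]]
[[271.0, 191.0], [272.0, 201.0], [286.0, 200.0], [285.0, 190.0]]
```

View pics/m3.png

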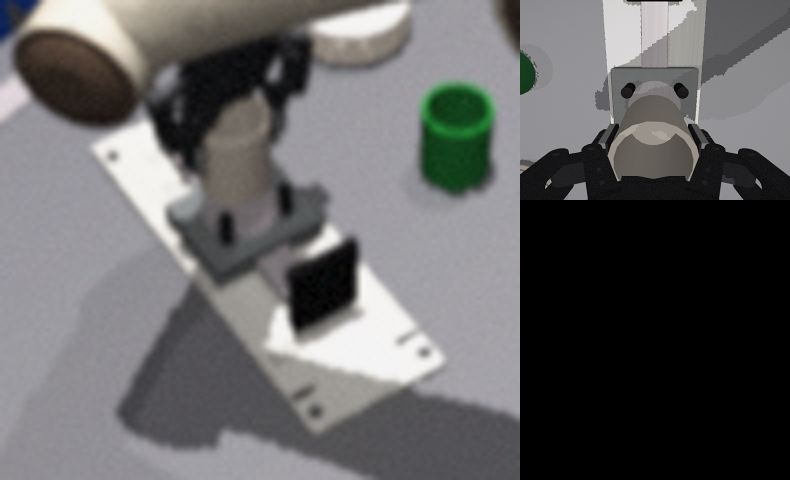

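Wrist inset: the cup is centred about 1 px to the left of the midpoint of the posts (628 and 681, y 90). The side view shows it upright above the disc behind the posts. I'll nudge it 1.5 mm and lower slowly.

```bash
python3 -m pendant '[[0,0.0015,0.006,0,0,0,0.0605],[0,0,0.006,0,0,0,0.0605],[0,0,0.004,0,0,0,0.0605],[0,0,0.002,0,0,0,0.0605],[0,0,0,0,0,0,0.0605],[0,0,0,0,0,0,0.0605]]'; python3 -m pendant '[[0,0,0.001,0,0,0,0.0605],[0,0,0.001,0,0,0,0.0605],[0,0,0,0,0,0,0.0605]]'
```

```text
clock: 7.25
position: [654.5, 39.0, 88.3]
ee_rot: [0.157, 0.988, -0.0, 0.0]
contact_force: [-0.1, 0.3, -0.8]
gripper_width: 60.5
grasp_force: 9.6
clock: 7.55
position: [654.3, 39.0, 86.2]
ee_rot: [0.157, 0.988, -0.0, -0.0]
contact_force: [0.1, -0.4, -1.9]
gripper_width: 60.4
grasp_force: 9.6
```

```bash
python3 -m pendant '[[0,0,0.001,0,0,0,0.0605],[0,0,0,0,0,0,0.0605]]'; python3 -m pendant '[[0,0,0.001,0,0,0,0.0605],[0,0,0,0,0,0,0.0605]]'; python3 -m pendant '[[0,0,0.0007,0,0,0,0.0605],[0,0,0,0,0,0,0.0605]]'
```

```text
clock: 7.75
position: [654.3, 39.0, 85.2]
ee_rot: [0.157, 0.988, -0.0, -0.0]
contact_force: [0.3, -0.1, -1.7]
gripper_width: 60.5
grasp_force: 9.6
clock: 7.95
position: [654.3, 39.0, 84.2]
ee_rot: [0.157, 0.988, -0.0, -0.0]
contact_force: [0.1, 0.2, -1.7]
gripper_width: 60.6
grasp_force: 9.6
clock: 8.15
position: [654.5, 39.0, 83.6]
ee_rot: [0.157, 0.988, 0.0, 0.0]
contact_force: [0.3, 0.1, -0.8]
gripper_width: 60.3
grasp_force: 9.6
```

```bash
python3 -m pendant '[[0,0,0.0006,0,0,0,0.0605],[0,0,0,0,0,0,0.0605]]'; python3 -m pendant '[[0,0,0.0006,0,0,0,0.0605],[0,0,0,0,0,0,0.0605]]'
```

```text
clock: 8.35
position: [654.5, 39.0, 83.6]
ee_rot: [0.157, 0.988, -0.0, 0.0]
contact_force: [-0.2, 0.9, 2.5]
gripper_width: 60.6
grasp_force: 9.7
clock: 8.55
position: [654.5, 39.0, 83.5]
ee_rot: [0.157, 0.988, -0.0, 0.0]
contact_force: [-3.2, 0.6, 5.8]
gripper_width: 60.4
grasp_force: 9.8
```

On the deck (contact at +5.8 N). Releasing gently.

```bash
python3 -m pendant '[[0,0,0,0,0,0,0.061],[0,0,0,0,0,0,0.0615],[0,0,0,0,0,0,0.063],[0,0,0,0,0,0,0.066],[0,0,0,0,0,0,0.07],[0,0,0,0,0,0,0.077],[0,0,0,0,0,0,0.077],[0,0,0,0,0,0,0.077]]'
python3 - <<'E'
from h import *
d=fix(grab('wrist','w4')); e=fix(grab('side','s4'))
c=cv2.resize(e['image'][150:270,220:350],None,fx=4,fy=4,interpolation=cv2.INTER_CUBIC)
w=cv2.resize(d['image'],None,fx=.5,fy=.5)
o=np.zeros((480,520+270,3),np.uint8);o[:,:520]=c;o[:200,520:]=w[:,25:295]
cv2.imwrite('pics/m4.png',o[:,:,::-1])
E
```

```text
clock: 9.35
position: [654.4, 39.0, 82.4]
ee_rot: [0.157, 0.988, 0.0, 0.0]
contact_force: [0.1, 0.4, 0.5]
gripper_width: 77.2
grasp_force: 0.0
```

View pics/m4.png

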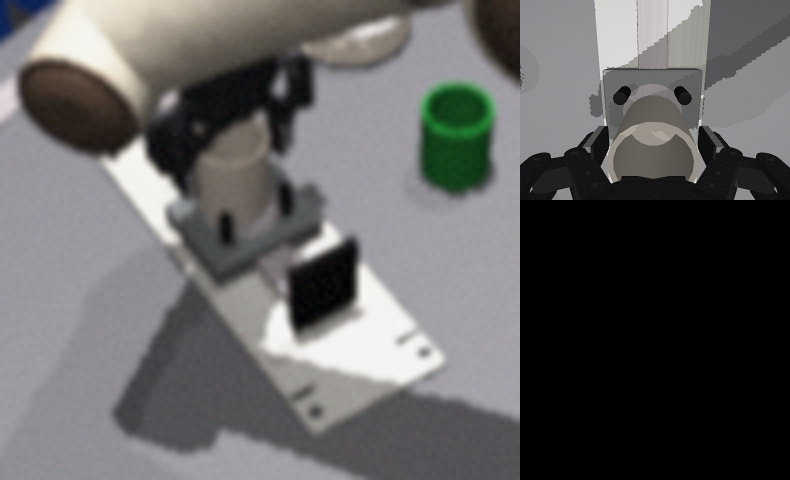

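The cup stands upright on the disc, released, with the slide still home. I'll retreat upwards and turn −90° towards the handle.

```bash
python3 -m pendant '[[0,0,-0.008,0,0,0,0.08],[0,0,-0.02,0,0,0,0.08],[0,0,-0.03,0,0,0,0.08],[0,0,-0.03,0,0,0,0.08],[0,0,-0.015,0,0,0,0.08],[0.03,0,0,0,0,0,0.07],[0.04,0,0,0,0,0,0.06],[0.04,0,0,0,0,0,0.05],[0.02,0,0,0,0,0,0.05],[0,0,0,0,0,-8.5,0.05],[0,0,0,0,0,-8.5,0.05],[0,0,0,0,0,-8.5,0.05]]'; python3 -m pendant '[[0,0,0,0,0,-8.5,0.05],[0,0,0,0,0,-8.5,0.05],[0,0,0,0,0,-8.5,0.05],[0,0,0,0,0,-8.5,0.05],[0,0,0,0,0,-8.5,0.05],[0,0,0,0,0,-8.5,0.05],[0,0,0,0,0,-8.5,0.05],[0,0,0,0,0,-5,0.05],[0,0,0,0,0,0,0.05]]'
python3 - <<'E'
from h import *
x,y,t=644.8,42.6,-.312
c,s=np.cos(t),np.sin(t)
go([x-120*c,y-120*s,85],t)
d=fix(grab('wrist','w5')); e=fix(grab('top','t5'))
print(proj(d,[x-120*c,y-120*s,95]),proj(d,[x,y,107]), proj(d,[x-165*c,y-165*s,8]))
c=cv2.resize(e['image'][110:240,250:390],None,fx=3,fy=3,interpolation=cv2.INTER_CUBIC)
w=cv2.resize(d['image'],None,fx=.58,fy=.58)
o=np.zeros((390,420+371,3),np.uint8);o[:,:420]=c;o[:w.shape[0],420:]=w[:,:371]
cv2.imwrite('pics/m5.png',o[:,:,::-1])
E
```

```text
clock: 10.65
position: [530.8, 79.5, 186.5]
ee_rot: [-0.068, 0.998, 0.0, 0.001]
contact_force: [0.4, 0.5, 0.3]
gripper_width: 49.8
grasp_force: 0.0
clock: 11.55
position: [530.9, 79.3, 186.2]
ee_rot: [-0.587, 0.809, -0.0, 0.001]
contact_force: [0.4, -0.1, 0.1]
gripper_width: 49.8
grasp_force: 0.0
pos [530.9  79.3 186.2] shift tool [  0.    0.5 101.2] turn [-0.05  0.04 -0.17] j6 -0.77
tool axes in world
 [[-0.31  -0.951  0.001]
 [-0.951  0.31   0.   ]
 [-0.001 -0.001 -1.   ]]
[318.40668916 217.41940303] [124.64979612 223.77053036] [368.05061091 187.39342514]
```

View pics/m5.png

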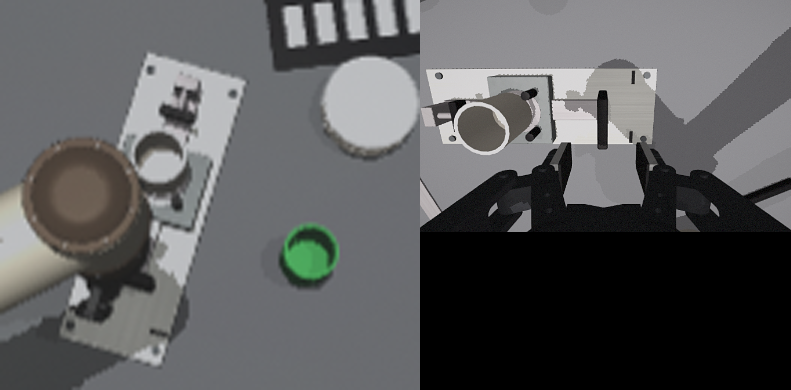

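The wrist view shows the handle's top edge between the open fingers (full-image about (315,207), predicted (318,217)), and the cup standing on the disc. Descending to pinch.

```bash
python3 -m pendant '[[0,-0.001,0.02,0,0,0,0.05],[0,0,0.03,0,0,0,0.05],[0,0,0.03,0,0,0,0.05],[0,0,0.021,0,0,0,0.04],[0,0,0,0,0,0,0.03],[0,0,0,0,0,0,0.02],[0,0,0,0,0,0,0.016],[0,0,0,0,0,0,0.016]]'; python3 -m pendant '[[0,0,0,0,0,0,0.013],[0,0,0,0,0,0,0.012],[0,0,0,0,0,0,0.011],[0,0,0,0,0,0,0.008],[0,0,0,0,0,0,0.008],[0,0,0,0,0,0,0.008]]'
python3 - <<'E'
from h import *
go([530.6,79.4,85],-.312)
e=fix(grab('wrist','w6'))
E
```

```text
clock: 12.45
position: [532.6, 79.3, 85.9]
ee_rot: [-0.587, 0.809, -0.0, 0.001]
contact_force: [-0.5, -0.2, 0.9]
gripper_width: 16.1
grasp_force: 0.0
clock: 13.05
position: [532.5, 79.2, 85.5]
ee_rot: [-0.588, 0.809, -0.0, 0.001]
contact_force: [0.4, 0.2, 4.9]
gripper_width: 11.2
grasp_force: 58.3
pos [532.5  79.2  85.5] shift tool [0.4 1.9 0.5] turn [-0.1   0.06 -0.15] j6 -0.76
tool axes in world
 [[-0.309 -0.951  0.002]
 [-0.951  0.309  0.   ]
 [-0.001 -0.002 -1.   ]]
```

```bash
python3 -m pendant '[[0,0.002,0,0,0,0,0.008],[0,0.004,0,0,0,0,0.008],[0,0.004,0,0,0,0,0.008],[0,0.004,0,0,0,0,0.008],[0,0.004,0,0,0,0,0.008],[0,0.003,0,0,0,0,0.008],[0,0.002,0,0,0,0,0.008],[0,0.002,0,0,0,0,0.008],[0,0,0,0,0,0,0.008]]'; python3 -m pendant '[[0,0.002,0,0,0,0,0.008],[0,0.002,0,0,0,0,0.008],[0,0.002,0,0,0,0,0.008],[0,0.002,0,0,0,0,0.008],[0,0.002,0,0,0,0,0.008],[0,0.002,0,0,0,0,0.008],[0,0.002,0,0,0,0,0.008],[0,0.002,0,0,0,0,0.008],[0,0.002,0,0,0,0,0.008],[0,0.002,0,0,0,0,0.008],[0,0,0,0,0,0,0.008],[0,0,0,0,0,0,0.008]]'
python3 - <<'E'
from h import *
s=arm.read_state(); p=s['position']; t=-.312
print('pull',-(p[:2]-[532.5,79.2])@[np.cos(t),np.sin(t)])
d=fix(grab('wrist','w7')); e=fix(grab('side','s7'))
c=cv2.resize(e['image'][150:270,220:350],None,fx=3,fy=3,interpolation=cv2.INTER_CUBIC)
w=cv2.resize(d['image'],None,fx=.64,fy=.64)
o=np.zeros((360,390+410,3),np.uint8);o[:,:390]=c;o[:256,390:]=w[:,:410]
cv2.imwrite('pics/m7.png',o[:,:,::-1])
E
```

```text
clock: 14.0
position: [509.2, 86.8, 85.5]
ee_rot: [-0.588, 0.809, -0.001, 0.001]
contact_force: [3.9, -3.4, 4.3]
gripper_width: 11.3
grasp_force: 58.7
clock: 15.2
position: [491.1, 92.7, 85.5]
ee_rot: [-0.588, 0.809, -0.001, 0.002]
contact_force: [7.7, -6.7, 3.5]
gripper_width: 11.3
grasp_force: 58.5
pull 43.52100719006114
```

View pics/m7.png

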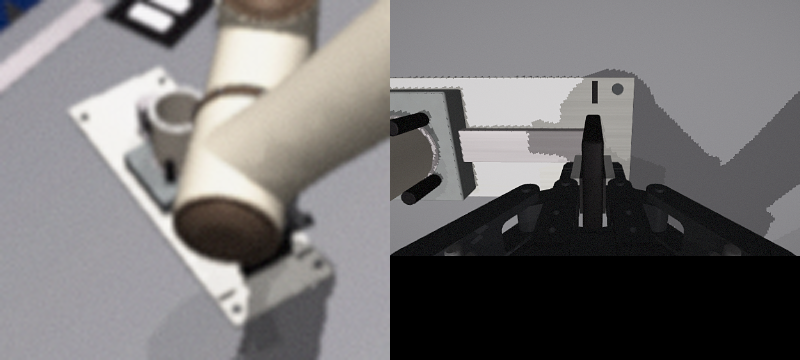

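The wrist view shows the handle lined up with the mark (line near x 594, lower handle edge near 593), and the cup against the posts, upright in the side view. Measured pull is 43.5 mm, so I'll add 1.5 mm and check numerically.

```bash
python3 -m pendant '[[0,0.0014,0,0,0,0,0.008],[0,0,0,0,0,0,0.008],[0,0,0,0,0,0,0.008],[0,0,0,0,0,0,0.008]]'
python3 - <<'E'
from h import *
s=arm.read_state(); p=s['position']; t=-.312; R=Rn.from_quat(s['ee_rot']).as_matrix()
print('pull',-(p[:2]-[532.5,79.2])@[np.cos(t),np.sin(t)], np.abs(s['joint_vel']).max())
d=fix(grab('wrist','w8')); g=cv2.cvtColor(d['image'],cv2.COLOR_RGB2GRAY).astype(int)
print(g[143,305:340].tolist())
# where a line in the handle's plane (through TCP along tool x) at z=8 would be drawn near that row
for k in(-60,-50,-40,40,50,60): print(k,proj(d,[*(p+k*R[:,0])[:2],8]).round(1), proj(d,[*(p+k*R[:,0]+2*R[:,1])[:2],8]).round(1))
i=proj(d,[*(p+24*R[:,0])[:2],95]),proj(d,[*(p-24*R[:,0])[:2],95]); print(i)
r=int(min(i[0][1],i[1][1])); print(r,g[190,295:345].tolist())
E
```

```text
clock: 15.7
position: [489.9, 93.1, 85.5]
ee_rot: [-0.588, 0.809, -0.001, 0.002]
contact_force: [7.0, -7.1, 2.8]
gripper_width: 11.2
grasp_force: 58.5
pull 44.78128327280328 0.0012697414744231759
[159, 160, 160, 160, 162, 160, 162, 164, 140, 18, 26, 37, 33, 31, 31, 21, 39, 118, 171, 163, 160, 160, 160, 162, 162, 163, 161, 159, 161, 163, 161, 160, 163, 159, 163]
-60 [318.2 310.4] [321.3 310.4]
-50 [318.3 296.9] [321.3 296.9]
-40 [318.3 283.1] [321.4 283.1]
40 [318.5 158.7] [322.  158.7]
50 [318.6 141.2] [322.1 141.2]
60 [318.6 123.2] [322.1 123.2]
(array([318.90660393, 241.33527389]), array([318.61540433, 358.37082219]))
241 [166, 167, 163, 162, 166, 165, 166, 166, 172, 182, 6, 14, 12, 26, 13, 19, 0, 3, 6, 0, 23, 3, 23, 13, 16, 4, 23, 12, 20, 17, 5, 7, 16, 1, 87, 178, 167, 163, 162, 165, 164, 164, 162, 163, 161, 159, 163, 163, 162, 162]
```

The handle's centre is within about 1 mm of the mark line (columns 316.7 and 317.4). The slide is still, and the force along the pull is about 9 N, roughly the slide spring's 6 N plus a pressed pad. Handing in.

```bash
python3 -c "
from bench import arm
print(arm.job_done())"
```

```text
the job is handed in; nothing more can be done
None
```

I handed the job in with the white cup upright on the disc, let go, and pressed against the posts by the pad, and the gripper holding the handle within about 1 mm of the mark; the grip on the cup peaked at about 18 N, and no verdict came back.

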